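Unlock the cash box with the right key and hold it open against the spring

TASK

Pull the key with the square head out of the wooden key stand and push it into the lock on top of the grey cash box, wiggling it left and right under light pressure until it has slipped past the sticky pins and its collar sits down on the lock. Then turn it clockwise, about a quarter turn, to the stop and finish while still holding it turned, because the lock springs back when let go. Leave the round-headed key in the stand and do not disturb the other things on the table.

Things in the scene. Friction and masses are not known exactly. Their poses are not given: they have to be found in the camera images.
- square_key_head (a point): Centre of the head of the key to use: steel, 93 mm long, 60 g, upright in one of the stand's two slots (which one varies). The head is a flat plate 32 mm wide (key x axis), 9 mm thick (key y): grip it across that; 34 mm high (17 mm above and below this point). Key z points from blade to head.
- square_key_collar (a point): Middle of the underside of the key's collar, 32 mm below the centre of the head; same axes. The collar is 20 mm across, 4 mm thick; a stem of 10 mm diameter joins it to the head. Below it is the blade: 14 mm wide (key x), 5 mm thick (key y), 44 mm long, alike on both sides, so the key also works half a turn round.
- square_key_tip (a point): Middle of the blade's end, 76 mm below the centre of the head and 44 mm below the collar's underside, on the key's axis; same axes.
- round_key_head (a point): Centre of the head of the other key, to be left alone: the same size, but its head is a round disc of 34 mm diameter, 9 mm thick. It stands in the other slot.
- key_stand: Fixed wooden block, 50 x 130 x 55 mm (x, y, z) on a 58 x 138 x 8 mm foot; origin in the middle of its underside. Two upright slots, 33 mm either side of the middle along its y axis, 50 mm deep; in each a key stands with its collar on the block's top and its blade wide along the stand's y.
- keyway (a point): Middle of the keyway's mouth, on the lock's axis, 90 mm above the table in the middle of the cash box lid. z up; x: the direction the slot is wide when locked ('straight'). Slot 16.5 x 7.2 mm with a 2 mm chamfer, in a brass plug; a steel bezel round it (32 mm inner, 54 mm outer diameter) stands 4 mm above the mouth. Key home: collar on the plug, tip 44 mm below this point.
- plug (a joint): Angle of the brass plug, 0 straight, growing clockwise seen from above; it turns easily with the key, which has 0.15 to 0.2 rad of play in the lock, so turn the key that much past the angle wanted.
- pin_top (a point): On the lock's axis, 14 mm below the mouth: top of the upper of two sticky pins, slotted discs that turn stiffly (0.03 N m). It stands 0.35 to 0.55 rad clockwise (seen from above) of straight. The blade's end stops on it until the key, pressed down lightly (4 to 10 N; harder drags the pin along), is turned to within 0.1 to 0.2 rad of the pin's angle; then it drops.
- pin_low (a point): On the lock's axis, 24 mm below the mouth: top of the lower sticky pin, alike, but standing 0.35 to 0.55 rad counterclockwise of straight. A pin that the blade has passed turns with the key. Last, 34 mm below the mouth, the blade meets the cam, in line with straight, and drops home into it.
- cam (a joint): Angle of the lock's cam: 0 locked, grows as the key is turned clockwise seen from above, stop at 1.5 rad. Only a key that is home turns it. A spring pulls it back more than half way when let go (0.04 N m at 0, 0.12 N m at the stop; with friction the key needs about 0.2 N m).
- washi: Red roll of paper tape, 48 mm across, 15 mm high, between stand and cash box; bystander. Origin in the middle of its underside.
- eraser_1: Eraser, 21 x 45 x 12 mm, behind the tape; bystander. Origin in the middle of its underside.
- stapler_1: Desk stapler, 36 x 135 x 49 mm, at the left end; bystander. Origin in the middle of its underside.
- stamp_1: Hand stamp with a turned handle, 66 mm high, behind the stand; bystander. Origin in the middle of its underside.
- cash_box: The fixed grey steel cash box, 130 x 180 x 90 mm, lock in the middle of its lid; behind it a higher table, top at z = 0.32, begins at about x = 0.63: keep the arm clear of it. Origin in the middle of its underside.
Things that resemble listed ones, but are neither listed nor needed, are in the scene too. What is shaped like the part that bears square_key_head but red is not meant.

How it is judged:
By the outcome, as a careful person would: the job done as asked, in the order asked, and still so for the second after the job is handed in, while the arm keeps its last pose, push and grip.
It also fails if it takes over 54 s, if anything falls off the work surface, if the arm or the gripper's body presses on something with over 40 N, if the wrist force passes 120 N, or if a joint passes its speed limit or range.

ROBOT

A 7-joint arm with a two-finger parallel gripper is mounted at the origin on a cart in front of the work surface, level with it; the furniture and walls round the work are solid. World frame = base frame: x ahead of the robot, y to its left, z up, the work surface at z = 0. Lengths are in m, angles in rad, forces in N, time in s.
With the tool pointing down it reaches from about 0.4 to 0.875 m from the base axis. Payload 6.5 kg.
Tool frame: the origin (TCP) lies midway between the tips of the shut fingers; the grasp point (between the pads) lies robot.grip_depth behind it (robot.grip_depth is the distance from the TCP to the grasp point, in m); z points along the fingers, x is the direction in which the jaws open and shut, and the axes are right-handed (so a half turn about z gives the same grasp; the last joint's range is limited). The gripper opens to 88 mm and grips with 3 to 60 N. Pads are 18 mm wide; open, the fingers measure 123 mm over their backs; the gripper's body (75 mm by 187 mm) begins 45 mm behind the grasp point.
Start: joints at [1.089, 0.536, -0.004, 1.538, 0.003, 1.067, -0.071], TCP at [0.263, -0.595, 0.239] pointing down, gripper open.
Joint ranges: [-2.7, 2.7], [-0.37, 2.16], [-1.27, 1.26], [0.24, 2.4], [-1.31, 4.45], [0.19, 1.91], [-2.76, 2.76]. Speed limits (rad/s): [2.39, 2.39, 3.14, 3.14, 3.14, 3.14, 3.14].

INTERFACE

Orientations are given as [roll, pitch, yaw] about the fixed x, y, z axes, in that order (R = Rz(yaw) Ry(pitch) Rx(roll)).
In Python, from plant import robot gives the robot as it stands.
- The arm moves only by the shell command python3 -m inch 'ROWS' [OPENING] [FORCE]. ROWS is JSON, a list of rows, each a list of 6 numbers: the shift along the tool's x, y, z in mm, then the turn, a rotation vector about the tool's x, y, z in degrees. A call has exactly 5 rows; each row is the pose to reach, as a shift and turn from the pose commanded when the call began, along the tool's axes at that moment; what a row does not reach only later rows make up. A row lasts 1/10 s, in which the tool goes at most 50 mm and 8.59 degrees, less where a joint would pass 70% of its speed; a pose out of reach is approached as far as the arm can. A call with a gripper value outside its range is refused whole. OPENING is the closure in counts, from 0 (fully open) to 255 (shut), set as the call begins (- or left out, the last holds). The fingers move at their own pace and stop on an object; FORCE is the grip in N (left out, the last holds). Time passes only in rows, so rows that repeat a pose let the fingers close, or fill a call up. It gives the time, the measured TCP pose, the force and the opening at its end, in the units of the state.
- robot.observe(): the state, without advancing time (a new reading comes with each control period).
- robot.grab_frame(name): name is "scene" or "top" or "wrist"; returns a dict with "frame" (420x560x3 uint8, red, green, blue), "vfov" (degrees; the focal length in pixels is half the picture's height over the tangent of half this angle, whatever the lens; pixels are square), "cx", "cy" (the principal point, pixels), "R" (3x3) and "t" (3): a world point X has camera coordinates R X + t. Camera axes: x right, y down, z forward; pixel columns grow to the right and rows downward; lengths in m; the calibration is good to about 2 mm. A picture is of the moment at which its call begins. There is no depth.
- robot.hand_in(): hands the job in, once; it reports no verdict.
The state is a dict: "time": time; "joint_positions": joint angles; "qd": joint speeds; "tau": joint torques, N m; "tool_pos": TCP position; "orientation": TCP orientation; "force": force on the tool from outside, world axes, zero at the start; "wrist_torque": the same for the moment, N m; "gripper_width": finger opening in m.
Only numpy, scipy, OpenCV 4.12 (cv2) and the standard library are available. Lean on these libraries where they do the work, as an engineer would, in place of code of your own. Each camera call takes 0.05 s, during which the arm holds its last target. There are 200 camera calls.

## Working session

There is one attempt and no reset: what is moved stays moved. The work goes in short steps, Python scripts to look and compute and a shell command to move; the robot and the scene stay as the last step left them, time stands still between calls to the robot, and variables do not carry over. Pictures are saved under pics/ and viewed, about 8 in all and at most 12, crops included, and the job is handed in when it is done.

```bash
ls; mkdir -p pics
cat > h.py <<'E'
import numpy as np,cv2
from plant import robot
from scipy.spatial.transform import Rotation as Rn
def grab(n):
    f=robot.grab_frame(n); np.savez('pics/%s.npz'%n,**{k:np.array(v) for k,v in f.items()}); return f
def load(n): return dict(np.load('pics/%s.npz'%n))
def foc(f): return 210/np.tan(np.radians(float(f['vfov']))/2)
def proj(f,X):
    c=np.array(X)@f['R'].T+f['t']; return c[...,:2]/c[...,2:]*foc(f)+[float(f['cx']),float(f['cy'])]
def ray(f,uv):
    d=np.array([(uv[0]-f['cx'])/foc(f),(uv[1]-f['cy'])/foc(f),1.]); return -f['R'].T@f['t'], f['R'].T@d
def atz(f,uv,z):
    o,d=ray(f,uv); return o+d*(z-o[2])/d[2]
def tri(obs):
    A=0;b=0
    for f,uv in obs:
        o,d=ray(f,uv); d=d/np.linalg.norm(d); P=np.eye(3)-np.outer(d,d); A=A+P; b=b+P@o
    return np.linalg.solve(A,b)
E
python3 - <<'E'
from h import *
s=robot.observe(); print(s, robot.grip_depth)
for n in ['scene','top']:
    f=grab(n); print(n,f['vfov'],f['cx'],f['cy'],-np.array(f['R']).T@f['t'])
    cv2.imwrite('pics/%s0.png'%n,cv2.resize(f['frame'][:,:,::-1],(800,600),interpolation=cv2.INTER_CUBIC))
E
```

```text
pics
{'time': 0.0, 'joint_positions': array([ 1.08881022,  0.53719167, -0.00443374,  1.53882629,  0.00260629,
        1.06725171, -0.07122798]), 'qd': array([ 2.15900832e-04, -6.06214170e-04, -7.73295149e-04,  1.88013458e-03,
       -2.93283501e-05,  2.66578978e-05, -4.74121793e-04]), 'tau': array([-1.60468167e-04, -5.70987904e+01,  9.90894064e-01, -2.51607567e+01,
       -5.62077085e-02,  1.77952956e-02,  1.47078840e-04]), 'tool_pos': array([ 0.26228789, -0.59409502,  0.23784083]), 'orientation': array([ 3.14146191e+00,  1.66619717e-03, -1.15496763e+00]), 'force': array([-0.5215775 ,  0.6355609 ,  0.52827712]), 'wrist_torque': array([-0.00784635,  0.07335161, -0.02756369]), 'gripper_width': 0.08812145010509687} 0.0187
scene 44.83071078081264 274.7241924573359 203.56336224986077 [-0.18113054  0.65044304  0.53590587]
top 48.43681360406461 279.5055194637932 221.61679448575043 [0.28054716 0.11741495 1.20970022]
```

View pics/scene0.png

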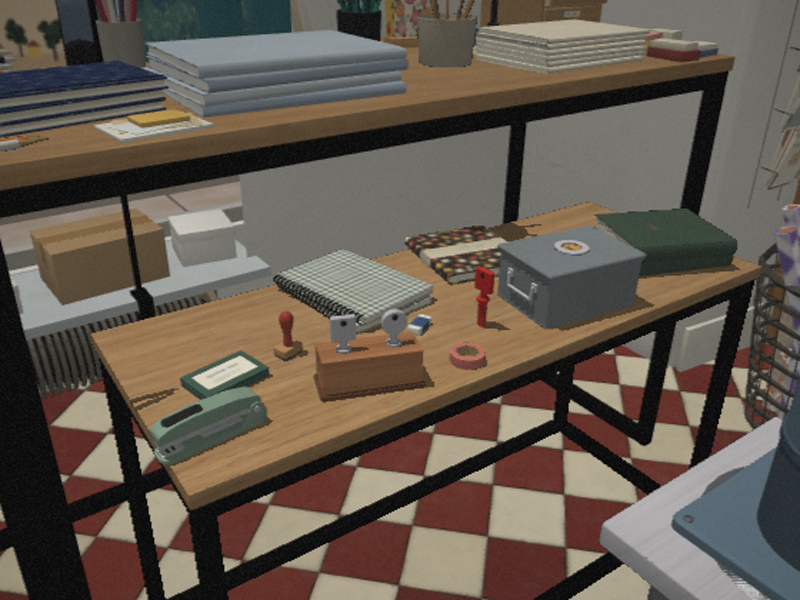

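View pics/top0.png

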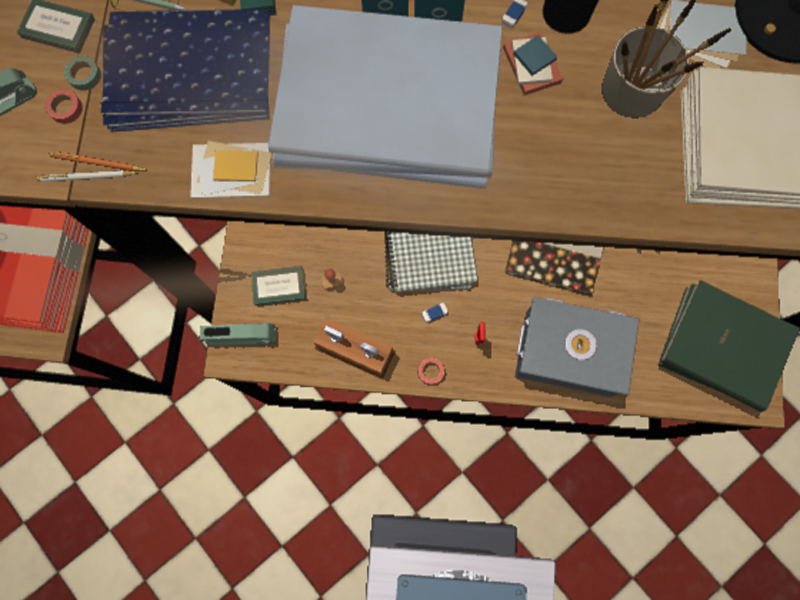

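The square-headed key is in the left slot: at (343,330) in the scene picture and (333,334) in the top picture. The round one is on the right, at (393,327) and (371,351). The lock is at (572,247) in scene and (580,344) in top. A red decoy stands between the tape and the box. Next I'll zoom in to measure.

Run:
```python
from h import *
s=load('scene');t=load('top')
def crop(f,u,v,w,h,k): return cv2.resize(f['frame'][v:v+h,u:u+w,::-1],(w*k,h*k),interpolation=cv2.INTER_CUBIC)
# each tile 400x300
a=crop(t,215,215,80,60,5);b=crop(t,365,210,80,60,5);c=crop(s,215,213,80,60,5);d=crop(s,360,145,80,60,5)
cv2.imwrite('pics/crop.png',np.vstack([np.hstack([a,b]),np.hstack([c,d])]))
```

```text
(no output)
```

View pics/crop.png

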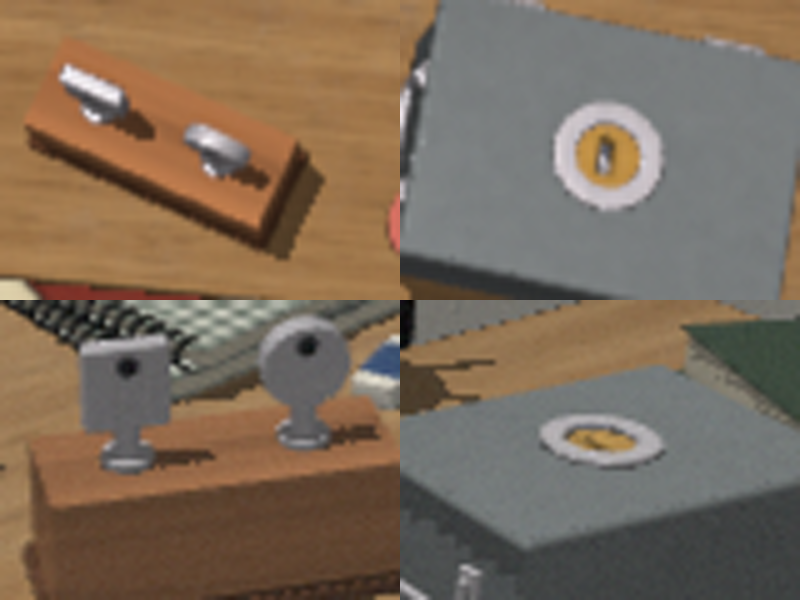

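Run:
```python
from h import *
s=load('scene');t=load('top')
T=lambda x,y:((x+.5)/5-.5+215,(y+.5)/5-.5+215)
B=lambda x,y:((x+.5)/5-.5+365,(y+.5)/5-.5+210)
S=lambda x,y:((x+.5)/5-.5+215,(y+.5)/5-.5+213)
D=lambda x,y:((x+.5)/5-.5+360,(y+.5)/5-.5+145)
np.set_printoptions(precision=4,suppress=True)
print('headtop sq',tri([(t,T(94,88)),(s,S(124,42))]))
print('headtop rd',tri([(t,T(216,142)),(s,S(305,20))]))
print('bezel',tri([(t,B(208,155)),(s,D(201,141))]))
for z in (.114+.0,.112,.104): print(z,atz(t,T(94,88),z))
for nm,p in dict(FL=T(68,38),FR=T(300,150),NR=T(264,237),NL=T(28,128)).items(): print(nm,atz(t,p,.063),atz(t,p,.055))
print('bez top',atz(t,B(208,155),.094))
for p in (B(40,3),B(5,253),B(375,297)): print('lid',atz(t,p,.09))
print('slot',atz(t,B(205,140),.09),atz(t,B(207,175),.09))
```

```text
headtop sq [0.501  0.2465 0.1031]
headtop rd [0.4785 0.1849 0.1036]
bezel [ 0.5131 -0.175   0.0909]
0.114 [0.4981 0.2444 0.114 ]
0.112 [0.4985 0.2446 0.112 ]
0.104 [0.5001 0.2455 0.104 ]
FL [0.5328 0.2658 0.063 ] [0.5346 0.2669 0.055 ]
FR [0.4845 0.1448 0.063 ] [0.4859 0.145  0.055 ]
NR [0.4396 0.1592 0.063 ] [0.4408 0.1595 0.055 ]
NL [0.4854 0.2812 0.063 ] [0.4869 0.2823 0.055 ]
bez top [ 0.5127 -0.174   0.094 ]
lid [ 0.584  -0.0911  0.09  ]
lid [ 0.458 -0.078  0.09 ]
lid [ 0.45   -0.2561  0.09  ]
slot [ 0.5209 -0.1735  0.09  ] [ 0.5036 -0.1747  0.09  ]
```

```bash
cat >> h.py <<'E'
def rel(x,y,z,yawdeg):
    """tool-frame shift mm + turn deg to TCP target, tool straight down, yaw deg"""
    s=robot.observe(); R0=Rn.from_euler('xyz',s['orientation']); R1=Rn.from_euler('xyz',[np.pi,0,np.radians(yawdeg)])
    d=R0.inv().apply(np.array([x,y,z])-s['tool_pos'])*1e3; w=np.degrees((R0.inv()*R1).as_rotvec())
    print('yaw now %.1f q7 %.2f t %.2f'%(np.degrees(s['orientation'][2]),s['joint_positions'][6],s['time']),'shift',d.round(1),'turn',w.round(1),'F',s['force'].round(1))
E
python3 -c "
from h import *
rel(.30,-.52,.25,-24);rel(.40,-.40,.25,-24)"
```

```text
yaw now -66.2 q7 -0.07 t 0.10 shift [-52.6 -64.4 -12. ] turn [ -0.    0.1 -42.2] F [ 0.6  0.7 -0.4]
yaw now -66.2 q7 -0.07 t 0.10 shift [-122.  -204.4  -11.9] turn [ -0.    0.1 -42.2] F [ 0.6  0.7 -0.4]
```

```bash
python3 -m inch '[[-20,-35,-3,0,0,-8.5],[-45,-75,-6,0,0,-17],[-70,-118,-9,0,0,-25.5],[-96,-160,-12,0,0,-34],[-122,-204,-12,0,0,-42]]' 0 20; python3 -c "
from h import *
rel(.44,-.28,.25,18)"
```

```text
time: 0.6
tool_pos: [0.3999, -0.3998, 0.2509]
orientation: [3.141, -0.0, -0.416]
force: [-0.3, -0.2, -0.2]
gripper_width: 0.0883
yaw now -23.8 q7 0.20 t 0.60 shift [ -11.8 -125.8    0.9] turn [  0.   -0.  -41.8] F [-0.3 -0.2 -0.2]
```

```bash
python3 -m inch '[[-2,-25,0,0,0,-8.5],[-5,-50,0,0,0,-17],[-7,-75,0,0,0,-25.5],[-10,-100,0,0,0,-34],[-12,-126,0,0,0,-42]]'; python3 -c "
from h import *
rel(.46,-.18,.25,60)"
```

```text
time: 1.1
tool_pos: [0.4397, -0.2807, 0.2504]
orientation: [-3.141, 0.001, 0.317]
force: [0.2, -0.8, 0.6]
gripper_width: 0.0877
yaw now 18.2 q7 0.65 t 1.10 shift [ 50.7 -89.3   0.4] turn [ -0.    0.  -41.8] F [ 0.2 -0.8  0.6]
```

```bash
python3 -c "
from h import *
f=grab('wrist'); print(f['vfov'],-f['R'].T@f['t'],f['R']); print(proj(f,np.array([[.513,-.174,.09]])))"
```

```text
65.20700669195976 [ 0.41976395 -0.21614026  0.39509349] [[ 9.50131994e-01  3.11847888e-01 -2.96357613e-04]
 [ 3.01008800e-01 -9.16858472e-01  2.62229374e-01]
 [ 8.15039586e-02 -2.49241725e-01 -9.65005527e-01]]
[[393.49311469 106.20845396]]
```

```bash
python3 -m inch '[[10,-18,0,0,0,-8.5],[20,-36,0,0,0,-17],[30,-54,0,0,0,-25.5],[40,-72,0,0,0,-34],[51,-89,0,0,0,-42]]'; python3 -c "
from h import *
f=grab('wrist'); u,v=proj(f,np.array([.513,-.174,.09])); print(u,v)
np.savez('pics/lock.npz',**f)
u=int(np.clip(u-80,0,400));v=int(np.clip(v-60,0,300)); print(u,v)
cv2.imwrite('pics/lock.png',cv2.resize(f['frame'][v:v+120,u:u+160,::-1],None,fx=5,fy=5,interpolation=cv2.INTER_CUBIC))
rel(.45,0,.25,102)"
```

```text
time: 1.65
tool_pos: [0.4609, -0.1806, 0.2505]
orientation: [-3.141, 0.0, 1.049]
force: [0.4, -0.3, 0.1]
gripper_width: 0.0878
309.9241117479121 233.41905480664548
229 173
yaw now 60.7 q7 1.13 t 1.70 shift [148.4 -96.9   1. ] turn [  0.   -0.1 -41.3] F [-0.3  3.3  0.4]
```

View pics/lock.png

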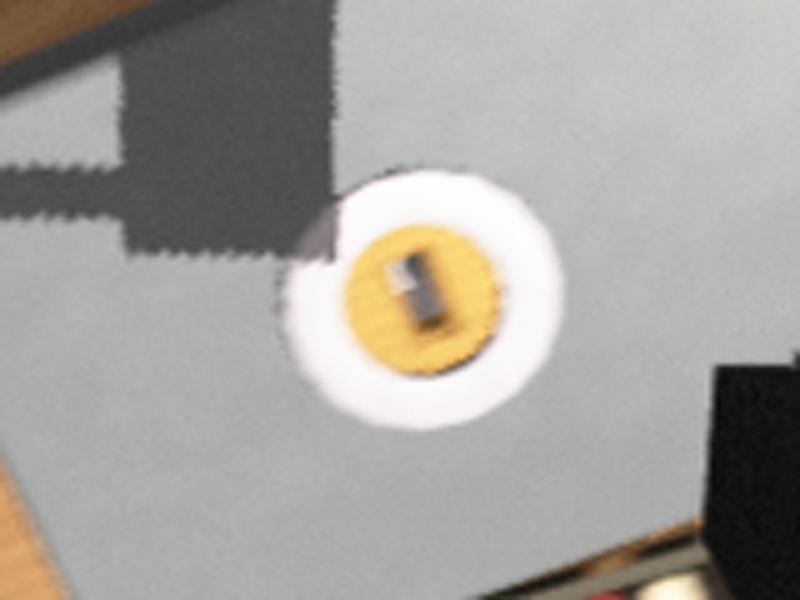

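The bezel and plug centre is at crop (424,300). The slot runs from about (404,254) to (432,326), tilted slightly.

Run:
```python
from h import *
np.set_printoptions(precision=4,suppress=True)
f=load('lock'); C=lambda x,y:((x+.5)/5-.5+229,(y+.5)/5-.5+173)
print('bezel',atz(f,C(424,300),.094),'plug',atz(f,C(424,301),.092))
def dirn(p,q,z):
    a,b=atz(f,C(*p),z),atz(f,C(*q),z); d=b-a; print(a,b,np.linalg.norm(d),np.degrees(np.arctan2(d[1],d[0])))
dirn((404,254),(432,326),.09)
dirn((390,262),(416,330),.09)
dirn((418,250),(446,318),.09)
dirn((0,450),(75,600),.09)
dirn((470,600),(710,520),.09)
# yellow plug mask moments, bezel mask
im=f['frame'].astype(int); y=((im[:,:,0]-im[:,:,2])>70).astype(np.uint8); y[:190]=0;y[:,:280]=0;y[260:]=0;y[:,345:]=0
c=cv2.convexHull(np.argwhere(y)[:,::-1].astype(np.int32)); e=cv2.fitEllipse(c); print(e, atz(f,e[0],.092))
w=(im.min(2)>205).astype(np.uint8); w[:200]=0;w[265:]=0;w[:,:275]=0;w[:,350:]=0
c=cv2.convexHull(np.argwhere(w)[:,::-1].astype(np.int32)); e=cv2.fitEllipse(c); print(e, atz(f,e[0],.094))
```

```text
bezel [ 0.5125 -0.1703  0.094 ] plug [ 0.5134 -0.1706  0.092 ]
[ 0.5036 -0.1695  0.09  ] [ 0.5195 -0.1718  0.09  ] 0.016044037794840645 -8.30508284071543
[ 0.5037 -0.1727  0.09  ] [ 0.5187 -0.175   0.09  ] 0.015137320722586618 -8.750249234322308
[ 0.5043 -0.1668  0.09  ] [ 0.5194 -0.1686  0.09  ] 0.015250934714251096 -7.1109000827950295
[ 0.4996 -0.26    0.09  ] [ 0.5359 -0.2644  0.09  ] 0.03657116192639158 -7.046626882219576
[ 0.5766 -0.1935  0.09  ] [ 0.5849 -0.1425  0.09  ] 0.05168379776557018 80.75183488663066
((313.1169128417969, 232.42713928222656), (29.35361671447754, 30.669139862060547), 81.47637176513672) [ 0.5129 -0.1706  0.092 ]
((313.7390441894531, 232.58685302734375), (50.75503158569336, 55.85604476928711), 67.56485748291016) [ 0.5127 -0.17    0.094 ]
```

```bash
python3 -m inch '[[30,-20,0,0,0,-8.5],[60,-40,0,0,0,-17],[90,-60,0,0,0,-25.5],[120,-80,0,0,0,-34],[148,-97,0,0,0,-41]]'; python3 -c "
from h import *
rel(.44,.17,.24,144)"
```

```text
time: 2.2
tool_pos: [0.4512, -0.0037, 0.2506]
orientation: [-3.141, 0.0, 1.763]
force: [0.3, -1.0, -0.6]
gripper_width: 0.0882
yaw now 101.0 q7 1.43 t 2.20 shift [172.6  22.1  10.6] turn [ -0.   0. -43.] F [ 0.3 -1.  -0.6]
```

```bash
python3 -m inch '[[35,4,2,0,0,-8.5],[70,8,4,0,0,-17],[105,13,6,0,0,-25.5],[140,18,8,0,0,-34],[173,22,10,0,0,-43]]'; python3 -c "
from h import *
f=grab('wrist'); np.savez('pics/stand.npz',**f); 
c=proj(f,np.array([.494,.227,.087])); u=int(np.clip(c[0]-110,0,340));v=int(np.clip(c[1]-82,0,255)); print(c,u,v)
cv2.imwrite('pics/stand.png',cv2.resize(f['frame'][v:v+165,u:u+220,::-1],(880,660)[0:2],interpolation=cv2.INTER_CUBIC)[:600,:800])
rel(.5,.245,.24,159)"
```

```text
time: 2.7
tool_pos: [0.4409, 0.1703, 0.2405]
orientation: [-3.141, 0.0, 2.506]
force: [0.2, -0.7, 0.2]
gripper_width: 0.0884
[270.1073309  268.80930513] 160 186
yaw now 144.4 q7 1.67 t 2.75 shift [-8.8 91.2  1.3] turn [  0.2  -0.1 -14.6] F [-1.   3.8  0.6]
```

View pics/stand.png

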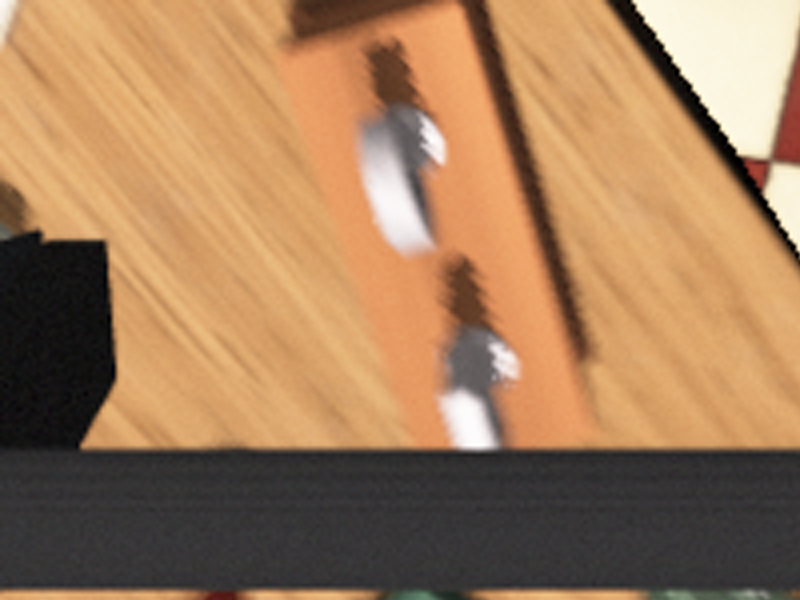

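The round key is at crop (400,185). The square one is at (470,420), partly hidden by the gripper bar. I'll step past it so that it comes clear.

```bash
python3 -c "
from h import *
rel(.509,.268,.24,159)"; python3 -m inch '[[-2,30,0,0,0,-5],[-5,60,0,0,0,-10],[-8,90,0,0,0,-14.6],[-11,117,1,0,0,-14.6],[-11,117,1,0,0,-14.6]]'; python3 -c "
from h import *
f=grab('wrist'); np.savez('pics/stand2.npz',**f); 
c=proj(f,np.array([.5,.245,.1])); u=int(np.clip(c[0]-80,0,400));v=int(np.clip(c[1]-60,0,300)); print(c,u,v)
cv2.imwrite('pics/stand2.png',cv2.resize(f['frame'][v:v+120,u:u+160,::-1],None,fx=5,fy=5,interpolation=cv2.INTER_CUBIC))
rel(.5,.245,.2,159)"
```

```text
yaw now 144.4 q7 1.67 t 2.75 shift [ -2.7 115.1   1.4] turn [  0.2  -0.1 -14.6] F [-1.   3.8  0.6]
time: 3.25
tool_pos: [0.5208, 0.2586, 0.2391]
orientation: [3.14, -0.001, 2.756]
force: [0.1, -0.2, -0.3]
gripper_width: 0.0883
[295.65447141 173.17785377] 215 113
yaw now 157.9 q7 1.77 t 3.30 shift [ 13.6 -18.8  39. ] turn [ 0.  -0.1 -1.1] F [ 0.3  0.3 -0.5]
```

View pics/stand2.png

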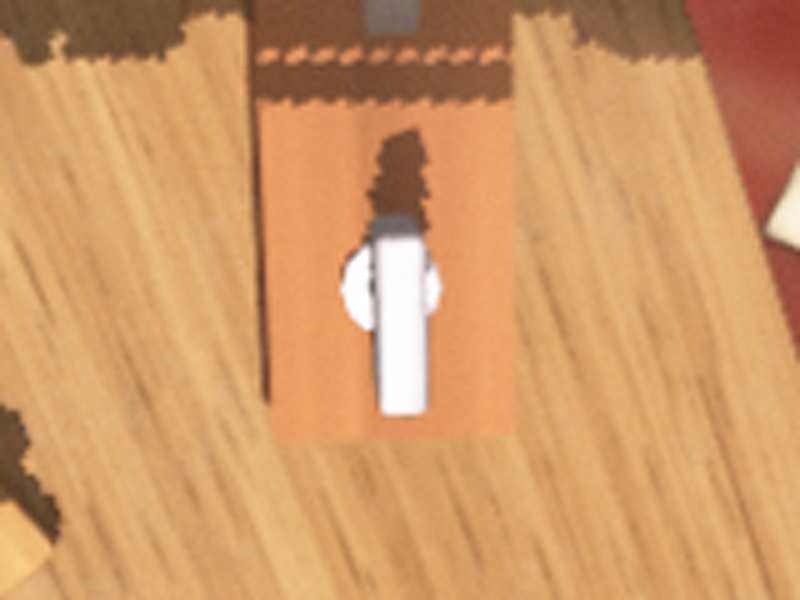

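The square key is seen cleanly. Its head's top face has corners at (377,236), (423,236), (427,413) and (382,415), and its centre is at crop (402,325).

Run:
```python
from h import *
np.set_printoptions(precision=4,suppress=True)
f=load('stand2'); C=lambda x,y:((x+.5)/5-.5+215,(y+.5)/5-.5+113)
a=atz(f,C(400,236),.104);b=atz(f,C(404.5,414),.104);d=b-a
print(a,b,(a+b)/2,np.linalg.norm(d),np.degrees(np.arctan2(d[1],d[0])))
for p,q in [((262,105),(272,440)),((512,105),(515,437))]:
    a1=atz(f,C(*p),.055);b1=atz(f,C(*q),.055);e=b1-a1;print('edge',np.degrees(np.arctan2(e[1],e[0])),(b1+a1)/2)
a1=atz(f,C(272,440),.055);b1=atz(f,C(515,437),.055);print('w',np.linalg.norm(a1-b1), np.degrees(np.arctan2(*(b1-a1)[1::-1])))
g=load('stand'); C2=lambda x,y:((x+.5)/4-.5+160,(y+.5)/4-.5+186)
a2=atz(g,C2(372,130),.104); b2=atz(g,C2(415,250),.104); print('round',(a2+b2)/2)
m=(a+b)/2
yaw=np.degrees(np.arctan2(d[1],d[0]))+90
print('yaw',yaw)
rel(m[0],m[1],.2,yaw); rel(m[0],m[1],.087-robot.grip_depth,yaw)
```

```text
[0.4966 0.2333 0.104 ] [0.5072 0.2625 0.104 ] [0.5019 0.2479 0.104 ] 0.03103326240213475 70.09752831765621
edge 69.11896565499518 [0.5244 0.2374 0.055 ]
edge 70.21208164521161 [0.4784 0.2557 0.055 ]
w 0.05012009094148069 158.62221155821646
round [0.4765 0.1861 0.104 ]
yaw 160.0975283176562
yaw now 157.9 q7 1.77 t 3.30 shift [ 12.9 -15.4  39. ] turn [ 0.  -0.1 -2.2] F [ 0.3  0.3 -0.5]
yaw now 157.9 q7 1.77 t 3.30 shift [ 12.7 -15.4 170.7] turn [ 0.  -0.1 -2.2] F [ 0.3  0.3 -0.5]
```

```bash
python3 -m inch '[[5,-6,5,0,0,-1],[11,-13,30,0,0,-2],[13,-15,65,0,0,-2],[13,-15,100,0,0,-2],[13,-15,120,0,0,-2]]'; python3 -c "
from h import *
rel(.502,.248,.070,159.7)"
```

```text
time: 3.8
tool_pos: [0.4997, 0.2448, 0.1171]
orientation: [-3.138, -0.002, 2.792]
force: [-1.0, -1.2, 0.0]
gripper_width: 0.0881
yaw now 160.0 q7 1.68 t 3.80 shift [-1.2  4.  47.1] turn [-0.2 -0.1  0.3] F [-1.  -1.2  0. ]
```

```bash
python3 -m inch '[[-1,4,8,0,0,0],[-1,4,20,0,0,0],[-1,4,34,0,0,0],[-1,4,47,0,0,0],[-1,4,47,0,0,0]]'; python3 -c "
from h import *
rel(.502,.248,.070,159.7)"
```

```text
time: 4.3
tool_pos: [0.5032, 0.2504, 0.0711]
orientation: [-3.14, -0.001, 2.793]
force: [-1.2, 0.1, -0.3]
gripper_width: 0.0883
yaw now 160.0 q7 1.63 t 4.30 shift [ 0.3 -2.7  1.1] turn [-0.1 -0.1  0.3] F [-1.2  0.1 -0.3]
```

```bash
python3 -m inch '[[0,-2,1,0,0,0],[0,-2.5,1,0,0,0],[0,-2.5,1,0,0,0],[0,-2.5,1,0,0,0],[0,-2.5,1,0,0,0]]' 255 50;python3 -m inch '[[0,0,0,0,0,0],[0,0,0,0,0,0],[0,0,0,0,0,0],[0,0,0,0,0,0],[0,0,0,0,0,0]]'; python3 -c "
from h import *
rel(.502,.248,.070,159.7)"
```

```text
time: 4.8
tool_pos: [0.5034, 0.249, 0.072]
orientation: [3.141, 0.0, 2.793]
force: [1.0, -0.3, -0.3]
gripper_width: 0.0502
time: 5.3
tool_pos: [0.5031, 0.2489, 0.0717]
orientation: [-3.142, -0.0, 2.793]
force: [-0.9, -0.5, -0.3]
gripper_width: 0.0105
yaw now 160.0 q7 1.63 t 5.30 shift [ 0.7 -1.2  1.7] turn [-0.  -0.   0.3] F [-0.9 -0.5 -0.3]
```

```bash
python3 -m inch '[[0,0,0,0,0,0],[0,0,0,0,0,0],[0,0,-3,0,0,0],[0,0,-9,0,0,0],[0,0,-18,0,0,0]]'; python3 -m inch '[[0,0,-10,0,0,0],[0,0,-22,0,0,0],[0,0,-38,0,0,0],[0,0,-56,0,0,0],[0,0,-75,0,0,0]]'; python3 -c "
from h import *
print(robot.observe()['wrist_torque']);rel(.5128,-.1705,.2,82)
f=grab('wrist'); cv2.imwrite('pics/held.png',f['frame'][:,:,::-1])"
```

```text
time: 5.8
tool_pos: [0.503, 0.2488, 0.09]
orientation: [-3.141, -0.0, 2.793]
force: [-1.7, 0.9, 0.0]
gripper_width: 0.0088
time: 6.3
tool_pos: [0.5033, 0.249, 0.1666]
orientation: [3.141, 0.0, 2.793]
force: [0.9, -0.3, -0.7]
gripper_width: 0.0087
[ 0.16628782 -0.09439183  0.0384885 ]
yaw now 160.0 q7 1.73 t 6.30 shift [-152.2 -391.   -33.5] turn [ 0.  0. 78.] F [ 0.9 -0.3 -0.7]
```

View pics/held.png

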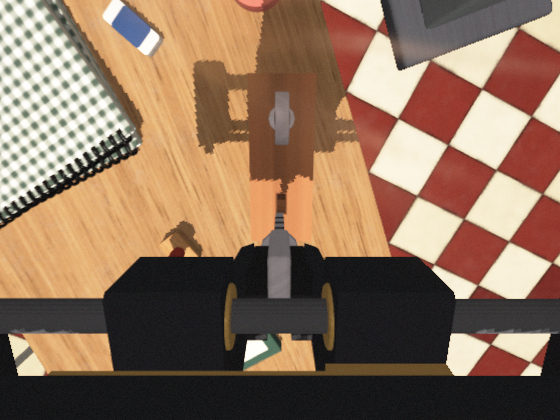

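```bash
python3 -m inch '[[-10,-20,-15,0,0,8],[-28,-60,-30,0,0,16],[-42,-105,-34,0,0,24],[-58,-150,-34,0,0,32],[-74,-195,-34,0,0,39]]'; python3 -c "
from h import *
rel(.5128,-.1705,.2,82)"
```

```text
time: 6.85
tool_pos: [0.5061, 0.0386, 0.1996]
orientation: [3.14, 0.001, 2.107]
force: [0.5, -0.3, -1.3]
gripper_width: 0.0086
yaw now 120.7 q7 1.55 t 6.85 shift [-183.1 -101.    -0.3] turn [ 0.1  0.  38.7] F [ 0.5 -0.3 -1.3]
```

```bash
python3 -m inch '[[-40,-22,0,0,0,8],[-80,-44,0,0,0,16],[-120,-66,0,0,0,24],[-155,-86,0,0,0,32],[-183,-101,0,0,0,38.7]]'; python3 -c "
from h import *
rel(.5128,-.1705,.14,82)"
```

```text
time: 7.35
tool_pos: [0.5135, -0.1716, 0.1993]
orientation: [3.141, 0.001, 1.429]
force: [-0.3, -0.2, -0.9]
gripper_width: 0.008
yaw now 81.9 q7 1.36 t 7.35 shift [ 1.  -0.9 59.3] turn [ 0.   0.1 -0.1] F [-0.3 -0.2 -0.9]
```

```bash
python3 -m inch '[[1,-1,10,0,0,0],[1,-1,30,0,0,0],[1,-1,50,0,0,0],[1,-1,59,0,0,0],[1,-1,59,0,0,0]]'; python3 -c "
from h import *
rel(.5128,-.1705,.14,82)
f=grab('wrist'); np.savez('pics/over.npz',**f); c=proj(f,np.array([.5128,-.1705,.09])); u=int(c[0]-80);v=int(c[1]-60); print(c,u,v)
cv2.imwrite('pics/over.png',cv2.resize(f['frame'][v:v+120,u:u+160,::-1],None,fx=5,fy=5,interpolation=cv2.INTER_CUBIC))"
```

```text
time: 7.85
tool_pos: [0.5195, -0.1671, 0.145]
orientation: [3.129, 0.001, 1.439]
force: [0.3, -1.0, 28.5]
gripper_width: 0.0085
yaw now 82.5 q7 1.30 t 7.85 shift [-4.2 -6.2  4.9] turn [0.7 0.1 0.5] F [ 0.3 -1.  28.5]
[271.06281811 216.17260606] 191 156
```

View pics/over.png

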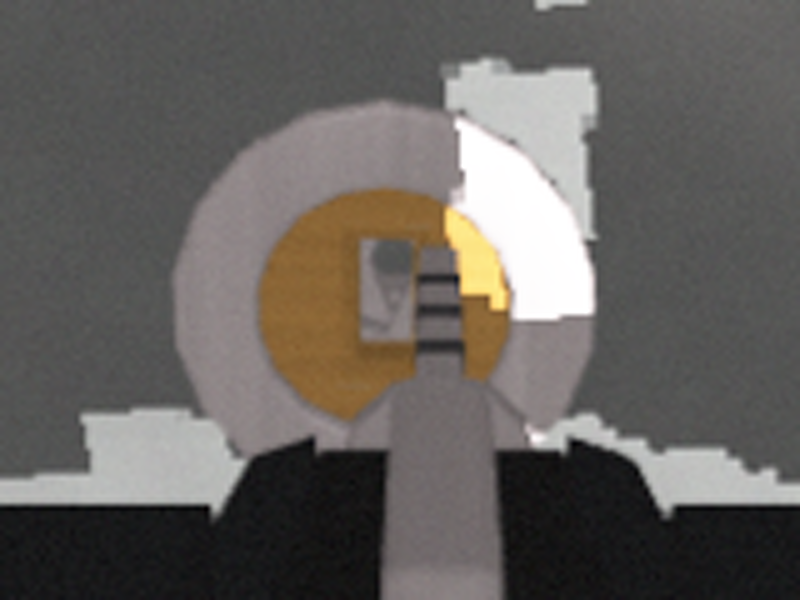

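I had the sign of the blade length wrong: the tip is about 61 mm below the TCP. It landed on the plug about 6 mm to the right of the slot, with 28 N. I'll lift off and remeasure.

```bash
python3 -m inch '[[0,0,-10,0,0,0],[0,0,-16,0,0,0],[0,0,-22,0,0,0],[0,0,-22,0,0,0],[0,0,-22,0,0,0]]'; python3 -c "
from h import *
rel(.5128,-.1735,.16,82)
f=grab('wrist'); np.savez('pics/over2.npz',**f); u,v=191,156
cv2.imwrite('pics/over2.png',cv2.resize(f['frame'][v:v+120,u:u+160,::-1],None,fx=5,fy=5,interpolation=cv2.INTER_CUBIC))"
```

```text
time: 8.4
tool_pos: [0.5126, -0.1673, 0.1614]
orientation: [-3.141, -0.0, 1.437]
force: [1.0, -0.7, -1.2]
gripper_width: 0.0088
yaw now 82.3 q7 1.33 t 8.40 shift [-6.1  1.   1.4] turn [-0.  -0.   0.3] F [ 1.  -0.7 -1.2]
```

View pics/over2.png

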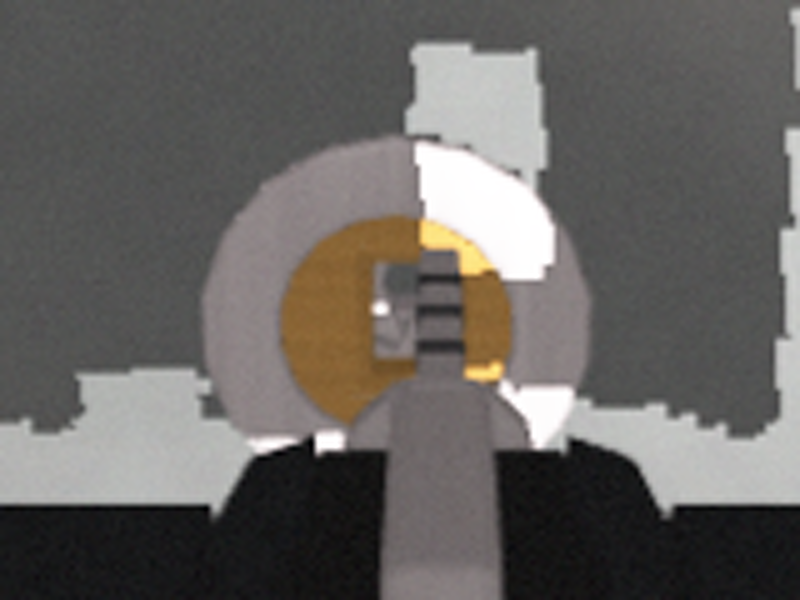

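Run:
```python
from h import *
np.set_printoptions(precision=4,suppress=True)
f=load('over2'); C=lambda x,y:((x+.5)/5-.5+191,(y+.5)/5-.5+156)
s=robot.observe(); R=Rn.from_euler('xyz',s['orientation'])
t=lambda X: R.inv().apply(X-s['tool_pos'])*1e3
z=s['tool_pos'][2]-.0607
print('slot',t(atz(f,C(396,310),.09)),'bez', t(atz(f,C(396,137),.094)),'edges',t(atz(f,C(396,262),.09)),t(atz(f,C(396,357),.09)))
print('slot world',atz(f,C(396,310),.09))
print('tip near edge',t(atz(f,C(438,252),z)), 'lower z',t(atz(f,C(438,252),z-.004)),'w',t(atz(f,C(415,252),z)),t(atz(f,C(462,252),z)))
print('collar L/R',t(atz(f,C(348,450),z+.044)),t(atz(f,C(528,450),z+.044)))
for p,q in [((373,265),(375,355))]:
    d=atz(f,C(*q),.09)-atz(f,C(*p),.09);print(np.degrees(np.arctan2(d[1],d[0])))
```

```text
slot [-5.4728 -0.8544 71.2269] bez [ -5.197  -25.7636  67.2499] edges [-5.4257 -7.6911 71.2332] [-5.5197  5.9469 71.2206]
slot world [ 0.5109 -0.1726  0.09  ]
tip near edge [  0.3165 -11.8993  60.711 ] lower z [  0.311  -10.8366  64.7101] w [ -2.6622 -11.8989  60.7104] [  3.4249 -11.8997  60.7117]
collar L/R [-9.0975 -2.0352 16.7   ] [ 9.8445 -2.0359 16.704 ]
-7.050591326958386
```

Run:
```python
from h import *
a=cv2.imread('pics/held.png');b=load('over2')['frame'][:,:,::-1];c=load('over')['frame'][:,:,::-1]
for r in range(196,242): print(r,a[r,278:282].mean(0).round().astype(int),b[r,277:281].mean(0).round().astype(int),c[r,277:281].mean(0).round().astype(int))
```

```text
196 [29 40 67] [252 252 253] [ 83 108 134]
197 [28 42 68] [252 251 253] [ 68 115 152]
198 [30 43 70] [250 250 252] [ 70 128 164]
199 [33 49 79] [244 244 249] [ 70 128 166]
200 [ 41  63 102] [203 227 244] [ 71 130 168]
201 [ 42  65 104] [148 223 248] [ 71 130 167]
202 [40 62 99] [130 227 252] [ 68 124 165]
203 [ 41  64 101] [132 229 252] [ 60 112 154]
204 [ 43  65 102] [130 225 251] [ 58  98 130]
205 [40 61 98] [117 184 228] [ 80  96 113]
206 [37 57 93] [102 102 109] [102 102 109]
207 [36 57 92] [101 100 107] [103 102 110]
208 [37 58 93] [102 102 109] [103 104 111]
209 [36 57 90] [101 100 108] [102 102 109]
210 [34 53 84] [89 88 94] [86 86 92]
211 [36 53 84] [40 40 41] [41 40 41]
212 [58 66 89] [63 62 66] [64 62 66]
213 [ 96  96 102] [102 102 108] [102 102 110]
214 [ 97  94 102] [102 101 108] [102 101 108]
215 [ 98  96 102] [100 100 106] [103 103 110]
216 [84 84 89] [92 90 96] [90 90 96]
217 [40 39 40] [50 49 50] [52 51 52]
218 [67 66 70] [50 50 52] [51 49 52]
219 [ 98  97 103] [81 80 85] [82 81 87]
220 [92 91 97] [102 100 108] [105 104 111]
221 [72 71 76] [102 100 108] [103 103 110]

[... 177 characters left out ...]
0 69 74] [71 71 75]
227 [46 46 49] [103 102 109] [104 104 110]
228 [54 54 55] [104 103 109] [104 104 110]
229 [88 88 94] [102 101 106] [104 103 110]
230 [ 98  99 106] [101 100 107] [102 102 108]
231 [ 99  99 106] [104 103 111] [106 104 112]
232 [ 98  98 106] [110 109 116] [109 108 115]
233 [ 99  98 106] [112 111 119] [106 107 114]
234 [ 99  98 106] [104 104 111] [106 107 113]
235 [ 98  97 104] [104 104 111] [105 103 111]
236 [100  99 107] [104 104 111] [107 106 113]
237 [ 98  98 105] [106 105 112] [106 106 113]
238 [ 98  98 105] [104 103 110] [106 106 114]
239 [ 98  99 106] [105 103 111] [105 106 112]
240 [100  99 106] [105 105 112] [105 105 112]
241 [ 98  98 104] [104 104 110] [106 105 113]
```

Run:
```python
from h import *
from scipy.optimize import least_squares
f=load('over2'); s=robot.observe(); R=Rn.from_euler('xyz',s['orientation']).as_matrix(); p=s['tool_pos']
Rc=f['R']@R; tc=f['R']@p+f['t']; F=foc(f)
def row(y,z):
    c=Rc@(np.array([0,y,z])/1e3)+tc; return c[1]/c[2]*F+f['cy']
held=[212,217.2,222.1,227.5]; ov=[205.4,211.2,217.5,224.7]
def pts(x,th,dz):
    out=[]
    for h in [0,*x[:3]]:
        y,z=-7.,79.4-h   # rel. to head centre (z 76 +?)
        z=76.-h
        out.append((x[3]+y*np.cos(th)-z*np.sin(th), -15.3+dz+y*np.sin(th)+z*np.cos(th)))
    return out
def res(x):
    a=[row(*q) for q in pts(x,0,0)];b=[row(*q) for q in pts(x,x[4],x[5])]
    return np.r_[np.array(a)-held,np.array(b)-ov,(x[3]+1.3)/3,x[5]/3]
r=least_squares(res,[8,16,24,-1.3,.05,0]); print(r.x,np.degrees(r.x[4]),r.fun.round(2)); 
x=r.x; th=x[4]; print('tip centre y,z',x[3]-76*np.sin(th),-15.3+x[5]+76*np.cos(th))
```

```text
[11.47762368 22.01476611 32.68950662 -0.96977354  0.06212816 -1.05344101] 3.5596811063227327 [-0.16 -0.26  0.03  0.49  0.09  0.22 -0.03 -0.42  0.11 -0.35]
tip centre y,z -5.688476370414754 59.49992967458435
```

```bash
python3 - <<'E'
from h import *
np.set_printoptions(precision=2,suppress=True)
f=load('over2'); C=lambda x,y:((x+.5)/5-.5+191,(y+.5)/5-.5+156)
s=robot.observe(); R=Rn.from_euler('xyz',s['orientation'])
t=lambda u,v,z: R.inv().apply(atz(f,C(u,v),z)-s['tool_pos'])*1e3
print('bez L R',t(203,312,.094),t(590,312,.094),'top',t(396,137,.094))
print('inner L R',t(281,315,.094),t(511,315,.094),'top',t(396,216,.094))
print('slot z.09',t(373,262,.09),t(373,357,.09),t(373,375,.09),' z.088',t(373,262,.088),t(373,357,.088))
g=load('lock'); C=lambda x,y:((x+.5)/5-.5+229,(y+.5)/5-.5+173)
E
cat >> h.py <<'E'
TH=np.radians(3.56); TIP=np.array([.3,-5.7,59.5])
def key(x,y,z,yawdeg,th=None,tip=None):
    """tool-frame shift/turn bringing the key tip (m) to x,y,z with key upright and key yaw (deg, tool-yaw convention)"""
    th=TH if th is None else th; tip=TIP if tip is None else tip
    s=robot.observe(); R0=Rn.from_euler('xyz',s['orientation'])
    Rw=Rn.from_euler('xyz',[np.pi,0,np.radians(yawdeg)])*Rn.from_euler('x',th).inv()
    p=np.array([x,y,z])-Rw.apply(tip)/1e3
    d=R0.inv().apply(p-s['tool_pos'])*1e3; w=np.degrees((R0.inv()*Rw).as_rotvec())
    Rk=R0*Rn.from_euler('x',th); tw=s['tool_pos']+R0.apply(tip)/1e3
    print('t %.2f tip'%s['time'],tw.round(4),'keyyaw %.1f tilt %s'%(np.degrees(Rk.as_euler('xyz')[2]),np.degrees(Rk.as_euler('xyz')[:2]).round(1)),'q7 %.2f'%s['joint_positions'][6],'F',s['force'].round(1),'M',s['wrist_torque'].round(2),'w %.4f'%s['gripper_width'])
    print('   shift',d.round(1),'turn',w.round(1))
E
```

```text
bez L R [-31.41  -1.79  67.22] [20.82 -1.79 67.23] top [ -5.2  -25.76  67.25]
inner L R [-20.89  -1.36  67.22] [10.16 -1.37 67.23] top [ -5.27 -15.11  67.24]
slot z.09 [-8.56 -7.69 71.23] [-8.71  5.95 71.22] [-8.73  8.58 71.22]  z.088 [-8.65 -7.15 73.23] [-8.79  6.62 73.22]
```

```bash
python3 -c "
from h import *
key(.5122,-.1726,.098,82.3)"
```

```text
t 8.45 tip [ 0.5069 -0.1662  0.1017] keyyaw 82.3 tilt [-176.4   -0. ] q7 1.33 F [-0.5  0.4 -1.1] M [-0.01 -0.15 -0.  ] w 0.0088
   shift [-5.6  2.4  3.5] turn [-3.6 -0.   0. ]
```

```bash
python3 -m inch '[[-2,1,1,-1,0,0],[-4,1.8,2,-2.5,0,0],[-5.6,2.4,3.5,-3.6,0,0],[-5.6,2.4,3.5,-3.6,0,0],[-5.6,2.4,3.5,-3.6,0,0]]'; python3 -c "
from h import *
key(.5122,-.1726,.085,82.3)
f=grab('wrist'); np.savez('pics/over3.npz',**f); u,v=191,156
cv2.imwrite('pics/over3.png',cv2.resize(f['frame'][v:v+120,u:u+160,::-1],None,fx=5,fy=5,interpolation=cv2.INTER_CUBIC))"
```

```text
time: 8.95
tool_pos: [0.5144, -0.1734, 0.1581]
orientation: [3.079, 0.0, 1.437]
force: [-0.1, -0.1, -1.5]
gripper_width: 0.0088
t 8.95 tip [ 0.5125 -0.1728  0.0984] keyyaw 82.3 tilt [180.   0.] q7 1.32 F [-0.1 -0.1 -1.5] M [ 0.09 -0.13  0.03] w 0.0088
   shift [ 0.2 -1.1 13.3] turn [0. 0. 0.]
```

View pics/over3.png

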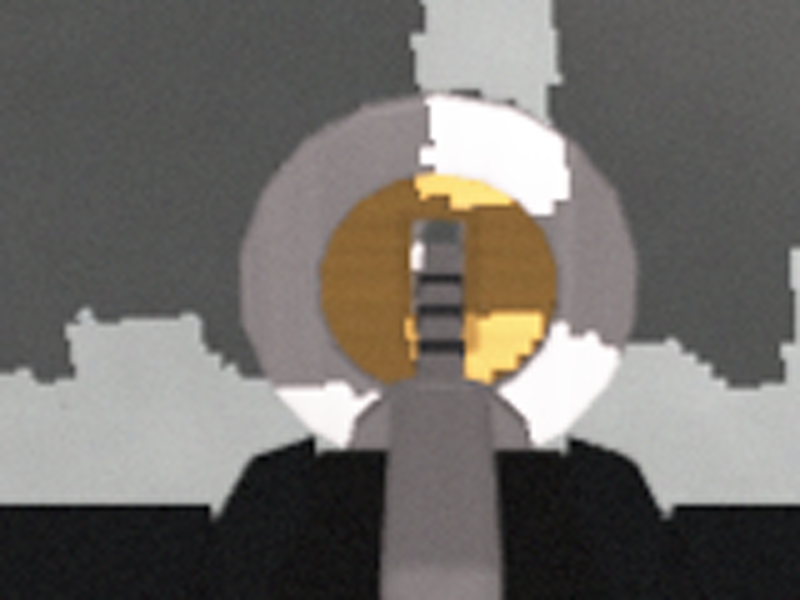

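The blade is now centred over the slot: the slot spans columns 412–467 and the blade 417–462. Now lowering.

```bash
python3 -m inch '[[0,-0.2,3,0,0,0],[0.2,-0.4,6,0,0,0],[0.2,-0.7,9,0,0,0],[0.2,-1,12,0,0,0],[0.2,-1.1,13,0,0,0]]'; python3 -c "
from h import *
key(.5122,-.1726,.076,82.3)"
```

```text
time: 9.5
tool_pos: [0.5146, -0.173, 0.1451]
orientation: [3.078, 0.0, 1.437]
force: [-0.8, 0.5, 5.3]
gripper_width: 0.0086
t 9.50 tip [ 0.5127 -0.1725  0.0854] keyyaw 82.3 tilt [179.9   0. ] q7 1.31 F [-0.8  0.5  5.3] M [0.11 0.09 0.01] w 0.0086
   shift [-0.2 -1.1  9.3] turn [ 0.1 -0.   0. ]
```

```bash
python3 -m inch '[[0,0,1,0,0,0],[0,-0.1,2,0,0,0],[0,-0.2,3,0,0,0],[0,-0.3,4,0,0,0],[0,-0.3,4,0,0,0]]'; python3 -c "
from h import *
key(.5122,-.1726,.076,82.3)"
```

```text
time: 10.0
tool_pos: [0.5149, -0.1731, 0.1412]
orientation: [3.078, -0.0, 1.437]
force: [2.5, -0.4, -0.7]
gripper_width: 0.0083
t 10.00 tip [ 0.5131 -0.1726  0.0815] keyyaw 82.3 tilt [179.9  -0. ] q7 1.31 F [ 2.5 -0.4 -0.7] M [-0.04 -0.79  0.01] w 0.0083
   shift [-0.1 -1.1  5.4] turn [ 0.1 -0.   0. ]
```

```bash
python3 -m inch '[[0,-0.2,1.5,0,0,0],[0,-0.4,3,0,0,0],[0,-0.6,4.5,0,0,0],[0,-0.8,5.5,0,0,0],[0,-0.8,6,0,0,0]]'; python3 -c "
from h import *
key(.5122,-.1726,.075,72.3)"
```

```text
time: 10.5
tool_pos: [0.5146, -0.173, 0.1353]
orientation: [3.077, -0.0, 1.437]
force: [3.9, -0.4, 1.3]
gripper_width: 0.0088
t 10.50 tip [ 0.5128 -0.1725  0.0756] keyyaw 82.3 tilt [179.9  -0. ] q7 1.30 F [ 3.9 -0.4  1.3] M [-0.18 -1.31 -0.  ] w 0.0088
   shift [-0.5 -0.6  0.6] turn [ 0.1 -0.6 10. ]
```

```bash
python3 -m inch '[[0,0,0.5,0,0,0],[0,0.3,1,0,0,0],[0,0.3,1.4,0,0,0],[0,0.3,1.4,0,0,0],[0,0.3,1.4,0,0,0]]'; python3 -c "
from h import *
key(.5130,-.1725,.075,82.3)
key(.5130,-.1725,.075,67.3)
key(.5130,-.1725,.075,52.3)"
```

```text
time: 11.0
tool_pos: [0.5146, -0.1731, 0.1338]
orientation: [3.078, -0.0, 1.437]
force: [4.8, -0.3, 1.6]
gripper_width: 0.0088
t 11.00 tip [ 0.5127 -0.1725  0.0741] keyyaw 82.3 tilt [179.9  -0. ] q7 1.30 F [ 4.8 -0.3  1.6] M [-0.16 -1.42  0.01] w 0.0088
   shift [ 0.   0.4 -0.9] turn [ 0.1 -0.   0. ]
t 11.00 tip [ 0.5127 -0.1725  0.0741] keyyaw 82.3 tilt [179.9  -0. ] q7 1.30 F [ 4.8 -0.3  1.6] M [-0.16 -1.42  0.01] w 0.0088
   shift [-0.5  0.3 -0.9] turn [ 0.1 -0.9 15. ]
t 11.00 tip [ 0.5127 -0.1725  0.0741] keyyaw 82.3 tilt [179.9  -0. ] q7 1.30 F [ 4.8 -0.3  1.6] M [-0.16 -1.42  0.01] w 0.0088
   shift [-0.9  0.  -0.9] turn [ 0.1 -1.9 30. ]
```

```bash
python3 -m inch '[[0,0.5,0.5,0,0,0],[0,0.9,1,0,0,0],[0,0.9,1.5,0,0,0],[0,0.9,1.5,0,0,0],[0,0.9,1.5,0,0,0]]'; python3 -c "
from h import *
key(.5130,-.1725,.073,82.3)"
```

```text
time: 11.5
tool_pos: [0.5148, -0.1732, 0.132]
orientation: [3.08, -0.0, 1.437]
force: [3.3, 0.3, -0.2]
gripper_width: 0.0079
t 11.50 tip [ 0.5129 -0.1726  0.0723] keyyaw 82.3 tilt [-180.   -0.] q7 1.29 F [ 3.3  0.3 -0.2] M [ 0.02 -1.    0.03] w 0.0079
   shift [ 0.1  0.1 -0.7] turn [-0. -0.  0.]
```

Run:
```python
from h import *
from scipy.optimize import least_squares
f=load('over3'); 
Rc=None
g=load('over2')
# camera in tool from over3 using pose printed then
R=Rn.from_euler('xyz',[3.079,0,1.437]).as_matrix(); p=np.array([.5144,-.1734,.1581])
Rc=f['R']@R; tc=f['R']@p+f['t']; F=foc(f)
def row(y,z):
    c=Rc@(np.array([0,y,z])/1e3)+tc; return c[1]/c[2]*F+float(f['cy'])
held=[212,217.2,222.1,227.5]; ov=[205.4,211.2,217.5,224.7]
for fix in (0,-1,-2.5,-4.4):
    def pts(x,th,dz): return [(x[3]-7*np.cos(th)-(76-h)*np.sin(th), -15.3+dz-7*np.sin(th)+(76-h)*np.cos(th)) for h in [0,*x[:3]]]
    res=lambda x: np.r_[np.array([row(*q) for q in pts(x,0,0)])-held,np.array([row(*q) for q in pts(x,x[4],fix)])-ov,(x[3]+1.3)/3]
    r=least_squares(res,[8,16,24,-1.3,.05]);x=r.x;th=x[4];print(fix,x.round(3),np.degrees(th),(r.fun**2).sum().round(2),'tip',x[3]-76*np.sin(th),-15.3+fix+76*np.cos(th))
```

```text
0 [11.605 22.253 33.025 -1.22   0.057] 3.258196240159325 0.86 tip -5.5393309697268815 60.5771498274097
-1 [11.475 22.021 32.702 -1.169  0.062] 3.5426378820484867 0.59 tip -5.8651303386005775 59.554770951579385
-2.5 [11.277 21.669 32.211 -1.091  0.069] 3.9685105924307416 0.3 tip -6.350855769429758 58.01777003688822
-4.4 [11.022 21.218 31.581 -0.99   0.079] 4.506457780249364 0.15 tip -6.96133809930997 56.06504480781712
```

```bash
sed -i 's/^TH=.*/TH=np.radians(4.5); TIP=np.array([.3,-7.0,55.8])/' h.py; python3 -c "
from h import *
key(.5122,-.1726,.0755,82.3)"
```

```text
t 11.50 tip [ 0.5114 -0.1724  0.0759] keyyaw 82.3 tilt [-179.   -0.] q7 1.29 F [ 3.3  0.3 -0.2] M [ 0.02 -1.    0.03] w 0.0079
   shift [-0.1 -0.1  0.3] turn [-1. -0.  0.]
```

```bash
python3 -m inch '[[0,0,0,-0.5,0,0],[0,-0.1,0.4,-1,0,0],[0,-0.1,0.8,-1,0,0],[0,-0.1,1.2,-1,0,0],[0,-0.1,1.2,-1,0,0]]'; python3 -c "
from h import *
key(.5122,-.1726,.074,82.3)
key(.5122,-.1726,.074,67.3)
key(.5122,-.1726,.074,52.3)"
```

```text
time: 12.0
tool_pos: [0.5147, -0.1731, 0.1313]
orientation: [3.062, 0.0, 1.437]
force: [0.1, -0.0, 7.1]
gripper_width: 0.0084
t 12.00 tip [ 0.5122 -0.1725  0.0752] keyyaw 82.3 tilt [180.   0.] q7 1.29 F [ 0.1 -0.   7.1] M [ 0.11 -0.02 -0.02] w 0.0084
   shift [-0.1 -0.1  1.1] turn [0. 0. 0.]
t 12.00 tip [ 0.5122 -0.1725  0.0752] keyyaw 82.3 tilt [180.   0.] q7 1.29 F [ 0.1 -0.   7.1] M [ 0.11 -0.02 -0.02] w 0.0084
   shift [-0.8 -0.2  1.1] turn [ 0.  -1.2 15. ]
t 12.00 tip [ 0.5122 -0.1725  0.0752] keyyaw 82.3 tilt [180.   0.] q7 1.29 F [ 0.1 -0.   7.1] M [ 0.11 -0.02 -0.02] w 0.0084
   shift [-1.4 -0.6  1.1] turn [ 0.  -2.3 29.9]
```

```bash
python3 -m inch '[[-0.2,0,0,0,-0.2,3],[-0.3,0,0,0,-0.5,6],[-0.5,-0.1,0,0,-0.7,9],[-0.6,-0.1,0,0,-1,12],[-0.7,-0.1,0,0,-1.2,15]]'; python3 -c "
from h import *
key(.5122,-.1726,.074,57.3)"
```

```text
time: 12.5
tool_pos: [0.5144, -0.1742, 0.131]
orientation: [3.062, 0.001, 1.172]
force: [1.8, -1.5, 1.3]
gripper_width: 0.008
t 12.50 tip [ 0.5121 -0.173   0.0748] keyyaw 67.1 tilt [1.8e+02 1.0e-01] q7 1.04 F [ 1.8 -1.5  1.3] M [-0.22 -0.45  0.01] w 0.0080
   shift [-0.1 -0.2  0.8] turn [ 0.1 -0.7  9.8]
```

```bash
python3 -m inch '[[0,0,0.5,0,-0.1,1],[0,-0.1,1,0,-0.1,2],[0,-0.1,1.3,0,-0.2,3],[0,-0.1,1.3,0,-0.2,3],[0,-0.1,1.3,0,-0.2,3]]'; python3 -c "
from h import *
key(.5122,-.1726,.073,57.3)"
```

```text
time: 13.0
tool_pos: [0.5145, -0.1741, 0.1294]
orientation: [3.062, -0.0, 1.122]
force: [-0.6, -1.8, -0.7]
gripper_width: 0.009
t 13.00 tip [ 0.5123 -0.1727  0.0733] keyyaw 64.3 tilt [180.  -0.] q7 0.99 F [-0.6 -1.8 -0.7] M [-0.43 -0.15  0.03] w 0.0090
   shift [-0.3 -0.2  0.2] turn [ 0.  -0.6  7. ]
```

```bash
python3 -m inch '[[0,-0.1,1.5,0,0,0],[0,-0.2,3,0,0,0],[0,-0.3,4.5,0,0,0],[0,-0.4,6,0,0,0],[0,-0.5,6.5,0,0,0]]'; python3 -c "
from h import *
key(.5122,-.1726,.065,64.3)"
```

```text
time: 13.5
tool_pos: [0.5148, -0.1739, 0.123]
orientation: [3.062, -0.001, 1.122]
force: [-0.6, -1.9, -0.0]
gripper_width: 0.0087
t 13.50 tip [ 0.5126 -0.1725  0.0668] keyyaw 64.3 tilt [179.9  -0. ] q7 0.98 F [-0.6 -1.9 -0. ] M [-0.4   0.18 -0.04] w 0.0087
   shift [-0.2 -0.4  1.8] turn [ 0.1 -0.  -0. ]
```

```bash
python3 -m inch '[[0,-0.1,0.6,0,0,0],[-0.1,-0.3,1.2,0,0,0],[-0.1,-0.4,1.8,0,0,0],[-0.2,-0.4,2,0,0,0],[-0.2,-0.4,2,0,0,0]]'; python3 -c "
from h import *
key(.5122,-.1726,.065,64.3)"
```

```text
time: 14.0
tool_pos: [0.515, -0.1739, 0.1217]
orientation: [3.061, -0.001, 1.122]
force: [-2.5, -2.0, 5.2]
gripper_width: 0.0088
t 14.00 tip [ 0.5129 -0.1725  0.0655] keyyaw 64.3 tilt [179.9  -0. ] q7 0.98 F [-2.5 -2.   5.2] M [-0.43  0.39 -0.08] w 0.0088
   shift [-0.3 -0.6  0.5] turn [ 0.1 -0.  -0. ]
```

```bash
python3 -c "
from h import *
key(.5123,-.1726,.065,84.3)"
```

```text
t 14.00 tip [ 0.5129 -0.1725  0.0655] keyyaw 64.3 tilt [179.9  -0. ] q7 0.98 F [-2.5 -2.   5.2] M [-0.43  0.39 -0.08] w 0.0088
   shift [ 0.6 -0.5  0.5] turn [  0.1   1.6 -20. ]
```

```bash
python3 -m inch '[[0.1,-0.3,0.1,0,0.3,-4],[0.2,-0.4,0.2,0,0.6,-8],[0.4,-0.5,0.2,0,0.9,-12],[0.5,-0.5,0.2,0,1.3,-16],[0.6,-0.5,0.2,0,1.6,-20]]'; python3 -c "
from h import *
key(.5123,-.1726,.065,99.3)"
```

```text
time: 14.5
tool_pos: [0.5152, -0.1733, 0.1216]
orientation: [3.06, -0.0, 1.474]
force: [-1.8, -2.0, 4.7]
gripper_width: 0.0085
t 14.50 tip [ 0.5128 -0.1727  0.0654] keyyaw 84.5 tilt [179.8  -0. ] q7 1.31 F [-1.8 -2.   4.7] M [-0.31  0.25 -0.05] w 0.0085
   shift [ 0.8 -0.4  0.4] turn [  0.2   1.2 -14.8]
```

```bash
python3 -m inch '[[0.2,-0.2,0.1,0.1,0.2,-3],[0.3,-0.3,0.2,0.1,0.5,-6],[0.5,-0.4,0.3,0.2,0.7,-9],[0.6,-0.4,0.3,0.2,1,-12],[0.8,-0.4,0.3,0.2,1.2,-15]]'; python3 -c "
from h import *
key(.5123,-.1726,.064,104.3)"
```

```text
time: 15.0
tool_pos: [0.5151, -0.1725, 0.1212]
orientation: [3.063, -0.0, 1.736]
force: [-1.2, -2.4, 4.3]
gripper_width: 0.0088
t 15.00 tip [ 0.5125 -0.1727  0.0651] keyyaw 99.5 tilt [180.  -0.] q7 1.56 F [-1.2 -2.4  4.3] M [-0.47  0.03 -0.08] w 0.0088
   shift [ 0.3 -0.3  1. ] turn [ 0.   0.4 -4.8]
```

```bash
python3 -m inch '[[0.1,-0.1,0.2,0,0.1,-1.5],[0.2,-0.2,0.3,0,0.2,-3],[0.2,-0.2,0.4,0,0.3,-4.5],[0.3,-0.3,0.4,0,0.4,-6],[0.3,-0.3,0.4,0,0.4,-6]]'; python3 -c "
from h import *
key(.5123,-.1726,.064,111.3)"
```

```text
time: 15.5
tool_pos: [0.5145, -0.1721, 0.1204]
orientation: [3.063, 0.0, 1.84]
force: [2.4, -1.9, 2.8]
gripper_width: 0.0087
t 15.50 tip [ 0.5119 -0.1726  0.0642] keyyaw 105.4 tilt [-180.    0.] q7 1.65 F [ 2.4 -1.9  2.8] M [-0.55 -0.6  -0.05] w 0.0087
   shift [0.1 0.3 0.2] turn [-0.   0.5 -5.8]
```

```bash
python3 -m inch '[[0.1,0.2,0.3,0,0.1,-1],[0.1,0.3,0.6,0,0.2,-2],[0.1,0.3,0.9,0,0.2,-3],[0.1,0.3,1.2,0,0.2,-3],[0.1,0.3,1.2,0,0.2,-3]]'; python3 -c "
from h import *
key(.5123,-.1726,.064,111.3)"
```

```text
time: 16.0
tool_pos: [0.5144, -0.172, 0.119]
orientation: [3.064, 0.001, 1.892]
force: [1.7, -3.6, 3.9]
gripper_width: 0.0088
t 16.00 tip [ 0.5117 -0.1726  0.0628] keyyaw 108.4 tilt [-179.9    0. ] q7 1.69 F [ 1.7 -3.6  3.9] M [-0.66 -0.52 -0.07] w 0.0088
   shift [-0.1  0.5 -1.1] turn [-0.1  0.3 -2.9]
```

```bash
python3 -m inch '[[0,0.2,0.5,0,0,0],[0,0.4,1.2,0,0,0],[0,0.4,2,0,0,0],[0,0.4,3,0,0,0],[0,0.4,3,0,0,0]]'; python3 -c "
from h import *
key(.5123,-.1726,.055,108.3)"
```

```text
time: 16.5
tool_pos: [0.5146, -0.1719, 0.1158]
orientation: [3.065, 0.001, 1.892]
force: [0.3, -4.6, 2.0]
gripper_width: 0.0084
t 16.50 tip [ 0.512  -0.1725  0.0596] keyyaw 108.4 tilt [-179.9    0. ] q7 1.69 F [ 0.3 -4.6  2. ] M [-0.89 -0.28 -0.09] w 0.0084
   shift [-0.2 -0.2  4.6] turn [-0.1  0.   0.1]
```

```bash
python3 -m inch '[[-0.3,-0.1,1,0,0,0],[-0.6,-0.2,2,0,0,0],[-0.8,-0.3,3,0,0,0],[-0.8,-0.3,4,0,0,0],[-0.8,-0.3,4.5,0,0,0]]'; python3 -c "
from h import *
key(.5123,-.1728,.055,108.3);key(.5123,-.1728,.055,92.3)"
```

```text
time: 17.0
tool_pos: [0.5153, -0.1721, 0.1116]
orientation: [3.064, 0.0, 1.892]
force: [-0.2, -1.8, 6.7]
gripper_width: 0.0084
t 17.00 tip [ 0.5126 -0.1727  0.0554] keyyaw 108.4 tilt [-179.9    0. ] q7 1.69 F [-0.2 -1.8  6.7] M [-0.32  0.13 -0.12] w 0.0084
   shift [-0.  -0.4  0.4] turn [-0.1  0.   0.1]
t 17.00 tip [ 0.5126 -0.1727  0.0554] keyyaw 108.4 tilt [-179.9    0. ] q7 1.69 F [-0.2 -1.8  6.7] M [-0.32  0.13 -0.12] w 0.0084
   shift [-0.7 -0.6  0.4] turn [-0.1 -1.2 16.1]
```

```bash
python3 -m inch '[[-0.1,-0.2,0,0,-0.2,3.2],[-0.3,-0.3,0,0,-0.5,6.4],[-0.4,-0.4,0,0,-0.7,9.6],[-0.6,-0.5,0,0,-1,12.8],[-0.7,-0.5,0,0,-1.2,16]]'; python3 -c "
from h import *
key(.5123,-.1728,.055,82.3)"
```

```text
time: 17.5
tool_pos: [0.5149, -0.173, 0.1114]
orientation: [3.064, -0.0, 1.61]
force: [-0.5, -2.2, 1.6]
gripper_width: 0.0086
t 17.50 tip [ 0.5122 -0.1728  0.0553] keyyaw 92.2 tilt [-179.9   -0. ] q7 1.43 F [-0.5 -2.2  1.6] M [-0.49 -0.17 -0.01] w 0.0086
   shift [-0.4 -0.1  0.3] turn [-0.1 -0.8  9.9]
```

Force has dropped. I'll press a little while turning on.

```bash
python3 -m inch '[[-0.1,0,0.3,0,-0.2,2],[-0.2,0,0.6,0,-0.3,4],[-0.3,-0.1,0.9,0,-0.5,6],[-0.3,-0.1,1.2,0,-0.6,8],[-0.3,-0.1,1.5,0,-0.6,8]]'; python3 -c "
from h import *
key(.5123,-.1728,.045,82.3)"
```

```text
time: 18.0
tool_pos: [0.5152, -0.1735, 0.1103]
orientation: [3.064, 0.0, 1.471]
force: [-1.8, -2.1, 4.7]
gripper_width: 0.0084
t 18.00 tip [ 0.5125 -0.1729  0.0541] keyyaw 84.3 tilt [-179.9    0. ] q7 1.30 F [-1.8 -2.1  4.7] M [-0.53 -0.04 -0.03] w 0.0084
   shift [ 0.  -1.   9.1] turn [-0.1 -0.1  2. ]
```

```bash
python3 -m inch '[[-0.1,-0.2,0.5,0,-0.1,1],[-0.2,-0.3,1,0,-0.1,2],[-0.2,-0.4,2,0,-0.1,2],[-0.2,-0.5,3,0,-0.1,2],[-0.2,-0.5,3,0,-0.1,2]]'; python3 -c "
from h import *
key(.5123,-.1729,.045,82.3)"
```

```text
time: 18.5
tool_pos: [0.5152, -0.1736, 0.1072]
orientation: [3.063, -0.001, 1.437]
force: [1.1, -2.0, 3.4]
gripper_width: 0.0085
t 18.50 tip [ 0.5126 -0.1729  0.051 ] keyyaw 82.3 tilt [-1.8e+02 -1.0e-01] q7 1.26 F [ 1.1 -2.   3.4] M [-0.47 -0.35  0.05] w 0.0085
   shift [ 0.  -0.8  6. ] turn [-0.  -0.1  0. ]
```

```bash
python3 -m inch '[[0,-0.2,1,0,0,0],[0,-0.3,2,0,0,0],[0,-0.4,3,0,0,0],[0,-0.5,4,0,0,0],[0,-0.5,4.8,0,0,0]]'; python3 -c "
from h import *
key(.5123,-.1729,.045,82.3)"
```

```text
time: 19.0
tool_pos: [0.5147, -0.1737, 0.1021]
orientation: [3.064, -0.001, 1.437]
force: [-0.1, -2.5, 5.7]
gripper_width: 0.0082
t 19.00 tip [ 0.5121 -0.173   0.046 ] keyyaw 82.3 tilt [-1.799e+02 -1.000e-01] q7 1.26 F [-0.1 -2.5  5.7] M [-0.45 -0.26  0.09] w 0.0082
   shift [0.2 0.1 1. ] turn [-0.1 -0.1  0. ]
```

```bash
python3 -m inch '[[0,0,0.5,0,0,0],[0,0,1,0,0,0],[0,0,1.5,0,0,0],[0,0,1.5,0,0,0],[0,0,1.5,0,0,0]]'; python3 -c "
from h import *
key(.5123,-.1730,.045,82.3)
f=grab('wrist'); u,v=191,156
cv2.imwrite('pics/home.png',cv2.resize(f['frame'][v:v+120,u:u+160,::-1],None,fx=5,fy=5,interpolation=cv2.INTER_CUBIC))"
```

```text
time: 19.5
tool_pos: [0.5148, -0.1737, 0.1018]
orientation: [3.064, -0.0, 1.437]
force: [-4.3, -1.8, 18.0]
gripper_width: 0.0086
t 19.50 tip [ 0.5122 -0.1731  0.0456] keyyaw 82.3 tilt [-179.9   -0. ] q7 1.26 F [-4.3 -1.8 18. ] M [-0.3   0.67  0.09] w 0.0086
   shift [ 0.1 -0.   0.6] turn [-0.1 -0.   0. ]
```

View pics/home.png

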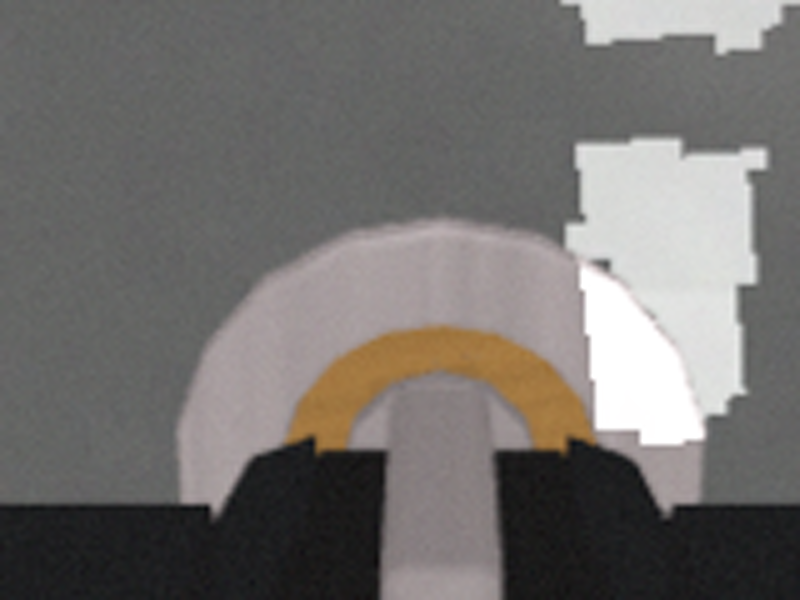

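The collar sits on the brass plug inside the bezel, with a hard stop at 18 N and the full 44 mm in. I'll ease the pressure, grip at 60 N and turn clockwise.

```bash
python3 -c "
from h import *
key(.5122,-.1731,.0456,82.3);key(.5122,-.1731,.0456,70);key(.5122,-.1731,.0456,57.3)"
```

```text
t 19.55 tip [ 0.5122 -0.1731  0.0456] keyyaw 82.3 tilt [-179.9   -0. ] q7 1.26 F [-5.1 -2.  18.6] M [-0.26  0.59  0.02] w 0.0088
   shift [-0.  -0.1  0. ] turn [-0.1 -0.   0. ]
t 19.55 tip [ 0.5122 -0.1731  0.0456] keyyaw 82.3 tilt [-179.9   -0. ] q7 1.26 F [-5.1 -2.  18.6] M [-0.26  0.59  0.02] w 0.0088
   shift [-0.6 -0.2  0. ] turn [-0.1 -1.  12.3]
t 19.55 tip [ 0.5122 -0.1731  0.0456] keyyaw 82.3 tilt [-179.9   -0. ] q7 1.26 F [-5.1 -2.  18.6] M [-0.26  0.59  0.02] w 0.0088
   shift [-1.1 -0.4 -0. ] turn [-0.1 -2.  25. ]
```

```bash
python3 -m inch '[[-0.2,-0.3,-0.8,0,-0.4,5],[-0.5,-0.4,-0.8,0,-0.8,10],[-0.7,-0.4,-0.8,0,-1.2,15],[-0.9,-0.5,-0.8,0,-1.6,20],[-1.1,-0.6,-0.8,0,-2,25]]' 255 60; python3 -c "
from h import *
key(.5122,-.1731,.0456,32.3)"
```

```text
time: 20.05
tool_pos: [0.5143, -0.1747, 0.1019]
orientation: [3.064, -0.0, 0.996]
force: [0.1, -1.6, 8.9]
gripper_width: 0.0086
t 20.05 tip [ 0.5122 -0.173   0.0457] keyyaw 57.1 tilt [-180.   -0.] q7 0.85 F [ 0.1 -1.6  8.9] M [-0.42 -0.21  0.11] w 0.0086
   shift [-1.2 -0.4  0.1] turn [-0.  -1.9 24.7]
```

```bash
python3 -m inch '[[-0.2,0,0,0,-0.4,5],[-0.5,-0.1,0,0,-0.8,10],[-0.7,-0.2,0,0,-1.2,15],[-0.9,-0.3,0,0,-1.6,20],[-1.1,-0.4,0,0,-2,25]]'; python3 -c "
from h import *
key(.5122,-.1731,.0456,7.3)"
```

```text
time: 20.55
tool_pos: [0.5135, -0.1754, 0.1019]
orientation: [3.063, 0.0, 0.558]
force: [-0.5, -1.9, 8.6]
gripper_width: 0.0085
t 20.55 tip [ 0.5124 -0.173   0.0457] keyyaw 32.0 tilt [-180.    0.] q7 0.46 F [-0.5 -1.9  8.6] M [-0.45 -0.23  0.16] w 0.0085
   shift [-1.3 -0.4  0.1] turn [-0.  -1.9 24.6]
```

Torque about z is rising (0.11 → 0.16 N m), so the cam is turning with the key.

```bash
python3 -m inch '[[-0.3,0,0,0,-0.4,5],[-0.5,-0.1,0,0,-0.8,10],[-0.7,-0.2,0,0,-1.2,15],[-1,-0.3,0,0,-1.6,20],[-1.2,-0.4,0,0,-2,25]]'; python3 -c "
from h import *
key(.5122,-.1731,.0456,-12.7)"
```

```text
time: 21.05
tool_pos: [0.5125, -0.1757, 0.1019]
orientation: [3.063, 0.001, 0.121]
force: [1.5, -1.7, 8.0]
gripper_width: 0.0082
t 21.05 tip [ 0.5125 -0.1731  0.0457] keyyaw 6.9 tilt [180.   0.] q7 0.09 F [ 1.5 -1.7  8. ] M [-0.49 -0.36  0.17] w 0.0082
   shift [-1.2 -0.3  0.1] turn [ 0.  -1.5 19.6]
```

```bash
python3 -m inch '[[-0.3,0,0,0,-0.3,4],[-0.5,-0.1,0,0,-0.6,8],[-0.7,-0.1,0,0,-0.9,12],[-0.9,-0.2,0,0,-1.2,16],[-1.1,-0.2,0,0,-1.5,19]]'; python3 -c "
from h import *
key(.5122,-.1731,.0456,-17.7)"
```

```text
time: 21.55
tool_pos: [0.5117, -0.1758, 0.1019]
orientation: [3.063, 0.0, -0.211]
force: [1.9, -2.0, 6.3]
gripper_width: 0.0087
t 21.55 tip [ 0.5125 -0.1733  0.0457] keyyaw -12.1 tilt [180.   0.] q7 -0.18 F [ 1.9 -2.   6.3] M [-0.46 -0.5   0.24] w 0.0087
   shift [-0.6 -0.1  0.1] turn [ 0.  -0.4  5.6]
```

```bash
python3 -m inch '[[-0.1,0,0,0,-0.1,1],[-0.2,0,0,0,-0.2,2],[-0.2,0,0,0,-0.2,3],[-0.3,0,0,0,-0.3,4],[-0.3,0,0,0,-0.3,4]]'; python3 -c "
from h import *
key(.5122,-.1731,.0456,-17.7)"
```

```text
time: 22.05
tool_pos: [0.5115, -0.1757, 0.1019]
orientation: [3.063, -0.0, -0.279]
force: [2.0, -2.4, 6.5]
gripper_width: 0.0086
t 22.05 tip [ 0.5125 -0.1733  0.0457] keyyaw -16.0 tilt [180.  -0.] q7 -0.24 F [ 2.  -2.4  6.5] M [-0.51 -0.49  0.21] w 0.0086
   shift [-0.4 -0.1  0.1] turn [ 0.  -0.2  1.7]
```

```bash
python3 -m inch '[[-0.1,0,0,0,-0.1,1],[-0.1,0,0,0,-0.2,2],[-0.2,0,0,0,-0.2,3],[-0.2,0,0,0,-0.3,4],[-0.2,0,0,0,-0.3,4]]'; python3 -c "
from h import *
key(.5122,-.1731,.0456,-17.7)"
```

```text
time: 22.55
tool_pos: [0.5114, -0.1756, 0.1019]
orientation: [3.063, -0.001, -0.348]
force: [2.8, -1.8, 7.5]
gripper_width: 0.0084
t 22.55 tip [ 0.5126 -0.1733  0.0457] keyyaw -20.0 tilt [180.  -0.] q7 -0.29 F [ 2.8 -1.8  7.5] M [-0.5  -0.49  0.36] w 0.0084
   shift [-0.3 -0.   0.1] turn [ 0.   0.1 -2.2]
```

```bash
python3 -m inch '[[0,0,0,0,-0.1,1],[0,0,0,0,-0.2,2],[0,0,0,0,-0.2,3],[0,0,0,0,-0.2,3],[0,0,0,0,-0.2,3]]'; python3 -c "
from h import *
key(.5122,-.1731,.0456,-17.7)"
```

```text
time: 23.05
tool_pos: [0.5113, -0.1756, 0.1019]
orientation: [3.063, -0.001, -0.4]
force: [2.4, -1.4, 6.8]
gripper_width: 0.0086
t 23.05 tip [ 0.5126 -0.1734  0.0457] keyyaw -22.9 tilt [ 1.8e+02 -1.0e-01] q7 -0.33 F [ 2.4 -1.4  6.8] M [-0.46 -0.35  0.46] w 0.0086
   shift [-0.2 -0.1  0.1] turn [ 0.   0.3 -5.2]
```

```bash
python3 -m inch '[[0,0,0,0,0,0],[0,0,0,0,0,0],[0,0,0,0,0,0],[0,0,0,0,0,0],[0,0,0,0,0,0]]'; python3 -c "
from h import *
key(.5122,-.1731,.0456,-22.9)
f=grab('wrist');g=grab('top');a=f['frame'][120:300,170:410,::-1];b=g['frame'][160:290,140:460,::-1]
a=cv2.resize(a,(400,300));b=cv2.resize(b,(720,292))
c=np.zeros((592,720,3),np.uint8);c[:300,:400]=a;c[300:]=b;cv2.imwrite('pics/end.png',c)"
```

```text
time: 23.55
tool_pos: [0.5113, -0.1756, 0.1019]
orientation: [3.063, -0.001, -0.4]
force: [2.7, -2.3, 6.8]
gripper_width: 0.0088
t 23.55 tip [ 0.5126 -0.1734  0.0457] keyyaw -22.9 tilt [ 1.8e+02 -1.0e-01] q7 -0.33 F [ 2.7 -2.3  6.8] M [-0.45 -0.4   0.46] w 0.0088
   shift [-0.4 -0.1  0.1] turn [ 0.  -0.1 -0. ]
```

View pics/end.png

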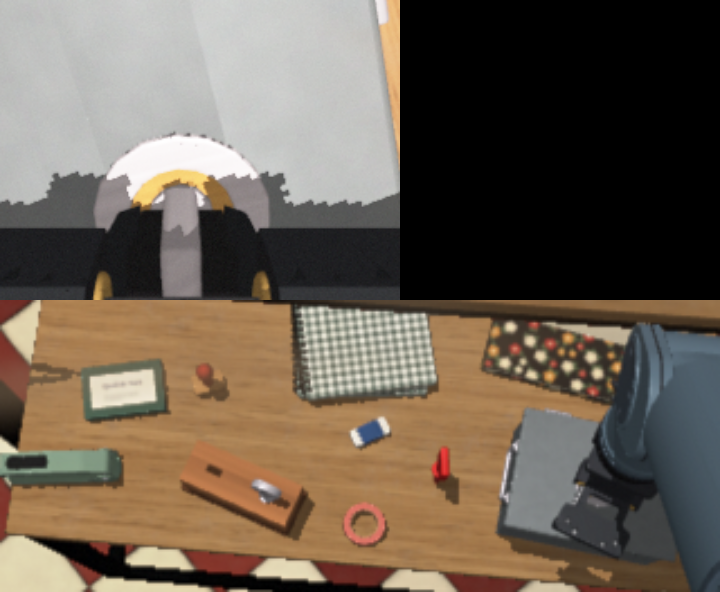

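The key head still sits straight between the pads at (180,240), with its collar down on the plug. The round key, tape, eraser, stamp, stapler and red decoy are where they were. The torque holds steady at 0.46 N m against the stop, so I'm handing in.

```bash
python3 -c "
from plant import robot
print(robot.hand_in())"
```

```text
the job is handed in; nothing more can be done
None
```

I pulled the square-headed key from the stand and worked it past both pins and the cam until its collar sat on the lock. I then turned it clockwise to the stop and handed in at about 23.6 s, with the gripper still holding it turned.

**Last checks:**
- **Depth:** the key met a hard stop about 44 mm below the keyway's mouth, and the picture shows the collar on the plug.
- **Turn:** the gripper turned about 105° (1.84 rad). That covers the lock's 1.5 rad, the key's play and some give against the stop.
- **Torque:** it rose from 0.21 to 0.46 N m over the last 7°, which is how I know the stop was reached. It stayed at 0.46 N m over a 0.5 s hold, with about 7 N of downward press.
- **Other things:** in the last top picture the round key is still in its slot, and everything else in view looks where it was.

**What went wrong:** on the first approach I misjudged the blade's length and touched the tip down on the plug beside the slot, at about 28 N. The key slipped about 4 mm and tilted about 4.5° in the grip. I measured this and corrected for it before inserting. Pressing to confirm the collar was down briefly reached about 18 N, above the 4–10 N range, but only after the key had passed both pins.

I did not read the cam's angle directly. That it is at the stop is inferred from the torque and the angle turned.

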